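Shut the open pipette-tip boxes

TASK

Three pipette-tip boxes stand on the bench: two have their clear lids standing open, the third is shut. Push both open lids over with the fingertips until they are fully shut, without lifting the boxes or shoving them out of their places. Leave the shut box and the other things on the bench where they are.

Things in the scene. Friction and masses are not known exactly. Their poses are not given: they have to be found in the camera images.
- box_a: Tip box with blue base; starts open. Loose, 0.35 to 0.7 kg, 89 x 118 x 77 mm when shut. Origin: centre of underside; x from front to rear (hinge side, away from the robot), y along the width, z up. Base 42 mm high. Hinge axis along y at x = +43, z = 44 mm. Shut, the lid's top is at z = 77 mm; fully open the lid leans back, up to z = 124 and x = +104 mm.
- box_a_lid (a joint): clear lid of box_a, a hollow cap 83 mm deep, 118 wide, 33 high, walls 2 mm. 0 = shut, grows as it opens, 1.92 rad = leaning back on its stop. Light hinge (about 0.02 N m) whose friction roughly holds the lid at any angle, so it must be pushed all the way down.
- box_b: Tip box with yellow base; starts open. Loose, 0.35 to 0.7 kg, 89 x 118 x 77 mm when shut. Origin: centre of underside; x from front to rear (hinge side, away from the robot), y along the width, z up. Base 42 mm high. Hinge axis along y at x = +43, z = 44 mm. Shut, the lid's top is at z = 77 mm; fully open the lid leans back, up to z = 124 and x = +104 mm.
- box_b_lid (a joint): clear lid of box_b, a hollow cap 83 mm deep, 118 wide, 33 high, walls 2 mm. 0 = shut, grows as it opens, 1.92 rad = leaning back on its stop. Light hinge (about 0.02 N m) whose friction roughly holds the lid at any angle, so it must be pushed all the way down.
- box_c: Tip box with blue base; starts shut, to be left alone. Loose, 0.35 to 0.7 kg, 89 x 118 x 77 mm when shut. Origin: centre of underside; x from front to rear (hinge side, away from the robot), y along the width, z up. Base 42 mm high. Hinge axis along y at x = +43, z = 44 mm. Shut, the lid's top is at z = 77 mm; fully open the lid leans back, up to z = 124 and x = +104 mm.
- box_c_lid (a joint): clear lid of box_c, a hollow cap 83 mm deep, 118 wide, 33 high, walls 2 mm. 0 = shut, grows as it opens, 1.92 rad = leaning back on its stop. Light hinge (about 0.02 N m) whose friction roughly holds the lid at any angle, so it must be pushed all the way down.
- pen: bystander: marker pen lying on the bench, 15 x 129 x 15 mm, long along its y; origin at the middle of its underside
- roll: bystander: roll of tape lying flat, 82 mm across, 19 mm high; origin at the centre of its underside
- kitchen_timer: bystander: small timer lying flat, 64 x 66 x 19 mm; origin at the centre of its underside
- vial: bystander: small bottle standing upright, 43 mm across, 86 mm high; origin at the centre of its underside

How it is judged (in metres and radians):
At the end, for the whole second after the job is handed in: All three lids shut to within 0.06 rad; the two boxes that were open stand level and at rest within 25 mm of where they began; the shut box and the four bystanders are within 20 mm of theirs (value of joint each of box_a_lid, box_b_lid, box_c_lid below 0.06 rad and distance of each of box_a, box_b from where it was at the start of the episode below 0.025 m and angle between each of box_a, box_b, box_c's own z axis and vertical below 0.08 rad and distance of each of box_c, pen, roll, kitchen_timer, vial from where it was at the start of the episode below 0.02 m and linear speed of each of box_a, box_b, box_c below 0.02 m/s); the robot touches nothing.
It fails at once if a tip box is lifted or tipped (height (world z) of any of box_a, box_b, box_c above 0.012 m or angle between any of box_a, box_b, box_c's own z axis and vertical above 0.2 rad).
It fails at once if the shut box is opened or moved 20 mm (value of joint box_c_lid above 0.2 rad or distance of box_c from where it was at the start of the episode above 0.02 m).
It fails at once if an open box is shoved 40 mm or more (distance of any of box_a, box_b from where it was at the start of the episode above 0.04 m).
It fails at once if a bystander is moved 20 mm or picked up (distance of any of pen, roll, kitchen_timer, vial from where it was at the start of the episode above 0.02 m).
It also fails if it takes over 54 s, if anything falls off the work surface, if the arm or the gripper's body presses on something with over 40 N, if the wrist force passes 120 N, or if a joint passes its speed limit or range.

ROBOT

A 6-joint arm with a two-finger parallel gripper is mounted at the origin on a cart in front of the work surface, level with it; the furniture and walls round the work are solid. World frame = base frame: x ahead of the robot, y to its left, z up, the work surface at z = 0. Lengths are in mm, angles in rad, forces in N, time in s.
With the tool pointing down it reaches from about 350 to 975 mm from the base axis. Payload 7.1 kg.
Tool frame: the origin (TCP) lies between the finger pads; the fingertips stand 8 mm ahead of it and the grasp point (between the pads) lies 11 mm behind it (ctrl.tips_ahead is the distance from the TCP to the fingertips, in mm); y points along the fingers, z is the direction in which the jaws open and shut, and the axes are right-handed (so a half turn about y gives the same grasp; the last joint's range is limited). The gripper opens to 88 mm and grips with 3 to 60 N. Pads are 20 mm wide; open, the fingers measure 115 mm over their backs; the gripper's body (75 mm by 178 mm) begins 61 mm behind the grasp point.
Start: joints at [1.099, 0.423, 1.63, -0, 1.089, -0.019], TCP at [273.396, 562.014, 230.675] pointing down, gripper open.
Joint ranges: [-3, 3], [-0.9, 2.11], [0.09, 2.58], [-1.31, 4.45], [0.11, 2.69], [-2.54, 2.54]. Speed limits (rad/s): [2.39, 2.39, 3.01, 3.14, 3.14, 3.14].

INTERFACE

Orientations are given as a rotation vector (axis times angle).
In Python, from workcell import ctrl gives the robot as it stands.
- The arm moves only by the shell command python3 -m creep 'ROWS'. ROWS is JSON, a list of rows, each an object of numbers: "tx", "ty", "tz": the shift along the world's x, y, z in mm; "rx", "ry", "rz": the turn, a rotation vector about the world's x, y, z in rad; "fingers": the closure in counts, from 0 (fully open) to 255 (shut). A call has 1 to 10 rows; each row is the pose to reach, as a shift and turn from the pose commanded when the call began; what a row does not reach only later rows make up. A row lasts 1/8 s, in which the tool goes at most 62.5 mm and 10.7 degrees, less where a joint would pass 70% of its speed; a pose out of reach is approached as far as the arm can. A call with a gripper value outside its range is refused whole. The fingers move at their own pace and stop on an object; the grip force is fixed at half the most. Time passes only in rows, so rows that repeat a pose let the fingers close. It gives the time, the measured TCP pose, the force and the opening at its end, in the units of the state.
- ctrl.get_obs(): the state, without advancing time (a new reading comes with each control period).
- ctrl.get_image(name): name is "scene" or "top" or "wrist"; returns a dict with "pixels" (480x640x3 uint8, blue, green, red), "intrinsics" (3x3 intrinsics, pixels), "k1" (the pictures are not rectified: a ray, as slopes to the right and down, at radius r is drawn at 1 + k1 r^2 times it, then the intrinsics apply), "rvec" (rotation vector, rad) and "tvec" (3), from world to camera coordinates, as OpenCV has them. Camera axes: x right, y down, z forward; pixel columns grow to the right and rows downward; lengths in mm; the calibration is good to about 2 mm. A picture is of the moment at which its call begins. There is no depth.
- ctrl.close_job(): hands the job in, once; it reports no verdict.
The state is a dict: "t": time; "qpos": joint angles; "qvel": joint speeds; "joint_torque": joint torques, N m; "ee_pos": TCP position; "orientation": TCP orientation; "ft_force": force on the tool from outside, world axes, zero at the start; "moment": the same for the moment, N m; "width": finger opening in mm.
Only numpy, scipy, OpenCV 4.12 (cv2) and the standard library are available. Lean on these libraries where they do the work, as an engineer would, in place of code of your own. Each camera call takes 0.05 s, during which the arm holds its last target.

## Working session

There is one attempt and no reset: what is moved stays moved. The work goes in short steps, Python scripts to look and compute and a shell command to move; the robot and the scene stay as the last step left them, time stands still between calls to the robot, and variables do not carry over. Pictures are saved under pics/ and viewed, and the job is handed in when it is done.

```bash
mkdir -p pics; ls
python3 - <<'E'
from workcell import ctrl
import cv2
for n in("scene","top","wrist"):
    i=ctrl.get_image(n);cv2.imwrite(f"pics/{n}0.png",i["pixels"]);print(n,i["intrinsics"],i["k1"],i["rvec"],i["tvec"])
print(ctrl.get_obs())
E
```

```text
pics
scene [[507.21853296   0.         321.17551032]
 [  0.         507.21853296 241.88031883]
 [  0.           0.           1.        ]] -0.01831952536800856 [ 2.18467285 -0.75196336  0.37226017] [-392.89907842  229.67841375  826.09236718]
top [[504.7866013    0.         324.71379524]
 [  0.         504.7866013  246.34327955]
 [  0.           0.           1.        ]] -0.08444459987633893 [ 2.15438385 -2.12983652  0.21111814] [ -19.79072109  509.83332846 1227.83951381]
wrist [[341.65887634   0.         322.44455421]
 [  0.         341.65887634 240.25416333]
 [  0.           0.           1.        ]] -0.053741053001072916 [-2.46151437 -1.54041982 -0.20895198] [-623.50310463  -32.96236191  389.29795579]
{'t': 0.15, 'qpos': array([ 1.09899612e+00,  4.23685333e-01,  1.63049365e+00, -2.43489327e-05,
        1.08860654e+00, -1.90042955e-02]), 'qvel': array([-0.00072538, -0.00069939, -0.00218473, -0.00079176,  0.00228906,
        0.0006655 ]), 'joint_torque': array([-1.85444314e-04, -5.44983995e+01, -2.73919111e+01,  6.44096872e-02,
        2.05006544e-02, -6.96755933e-05]), 'ee_pos': array([273.22025668, 561.65052916, 230.07592924]), 'orientation': array([-1.54264354,  0.35533507, -0.35490967]), 'ft_force': array([0.18297761, 0.53581009, 0.76862722]), 'moment': array([0.01316052, 0.01459286, 0.05756275]), 'width': 87.98334427828081}
```

View pics/scene0.png

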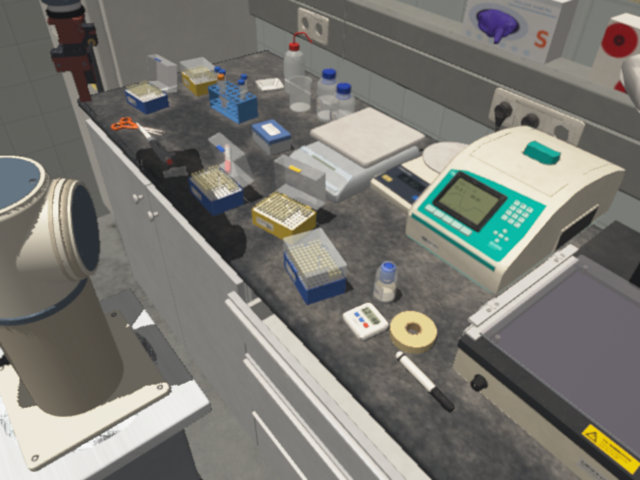

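View pics/top0.png

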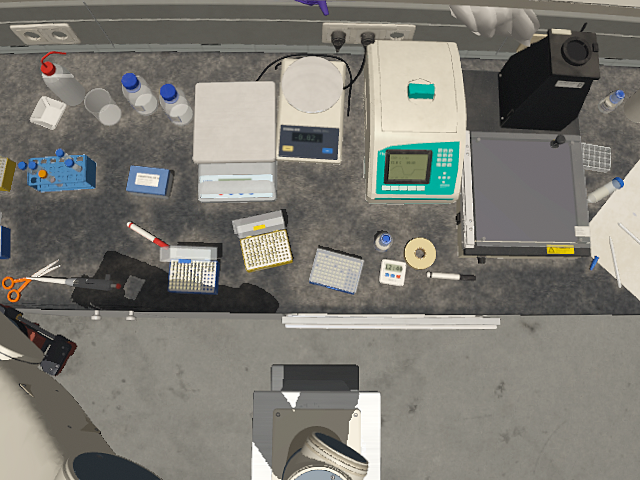

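View pics/wrist0.png

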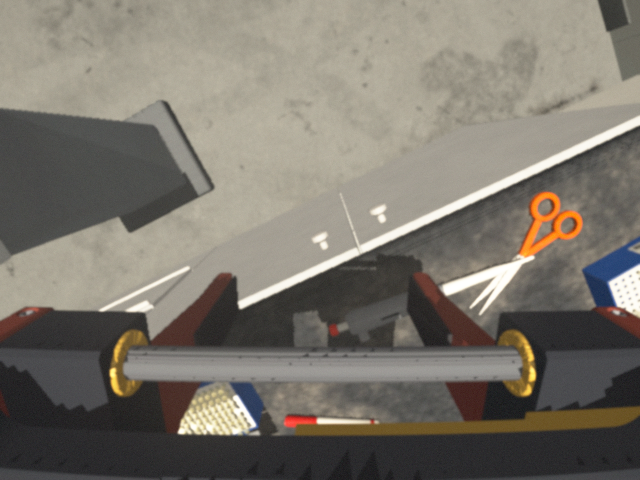

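```bash
cat > h.py <<'E'
import numpy as np, cv2
from workcell import ctrl
def ray(im,u,v):
    K=im["intrinsics"];k=im["k1"]
    p=cv2.undistortPoints(np.array([[[u,v]]],float),K,np.array([k,0,0,0,0]))[0,0]
    R=cv2.Rodrigues(np.array(im["rvec"],float))[0];t=np.array(im["tvec"],float).ravel()
    return -R.T@t, R.T@np.array([p[0],p[1],1])
def at(im,u,v,z):
    c,d=ray(im,u,v);return c+d*(z-c[2])/d[2]
def proj(im,P):
    P=np.atleast_2d(np.array(P,float))
    return cv2.projectPoints(P,np.array(im["rvec"],float),np.array(im["tvec"],float),im["intrinsics"],np.array([im["k1"],0,0,0,0]))[0][:,0]
def box(x,y,th,hinge=0,z0=0):
    """returns dict of outline polylines"""
    c,s=np.cos(th),np.sin(th)
    def W(p): p=np.array(p,float); return np.stack([x+c*p[:,0]-s*p[:,1],y+s*p[:,0]+c*p[:,1],p[:,2]],1)
    f,r,w=-44.5,44.5,59
    b=[W([(f,-w,z),(f,w,z),(r,w,z),(r,-w,z),(f,-w,z)]) for z in(0,42)]
    def L(p):
        p=np.array(p,float);dx=p[:,0]-43;dz=p[:,2]-44
        ca,sa=np.cos(hinge),np.sin(hinge)
        # opening: front (dx<0) goes up, back
        return W(np.stack([43+ca*dx+sa*dz,p[:,1],44-sa*dx+ca*dz],1))
    l=[L([(-40,-w,z),(-40,w,z),(43,w,z),(43,-w,z),(-40,-w,z)]) for z in(44,77)]
    return b,l
def draw(px,im,bl,sc=1,off=(0,0)):
    for g,col in zip(bl,((0,0,255),(0,255,0))):
        for pl in g:
            q=((proj(im,pl)-off)*sc).astype(np.int32);cv2.polylines(px,[q],False,col,1)
E
python3 - <<'E'
from h import *
i=ctrl.get_image("top")
for n,u,v in(("a",194,275),("b",266,250),("c",336,269),("farblue",3,242),("redpen",148,235),("pen",452,275),("bal",237,200)): print(n,at(i,u,v,40 if n in"abc" else 0).round())
c=i["pixels"][190:320,100:300]; cv2.imwrite("pics/c1.png",cv2.resize(c,None,fx=4,fy=4,interpolation=cv2.INTER_CUBIC))
c=i["pixels"][200:320,280:500]; cv2.imwrite("pics/c2.png",cv2.resize(c,None,fx=3.6,fy=3.6,interpolation=cv2.INTER_CUBIC))
E
```

```text
a [434. 312.  40.]
b [499. 134.  40.]
c [453. -43.  40.]
farblue [518. 844.   0.]
redpen [542. 449.   0.]
pen [ 446. -349.    0.]
bal [639. 219.   0.]
```

View pics/c1.png

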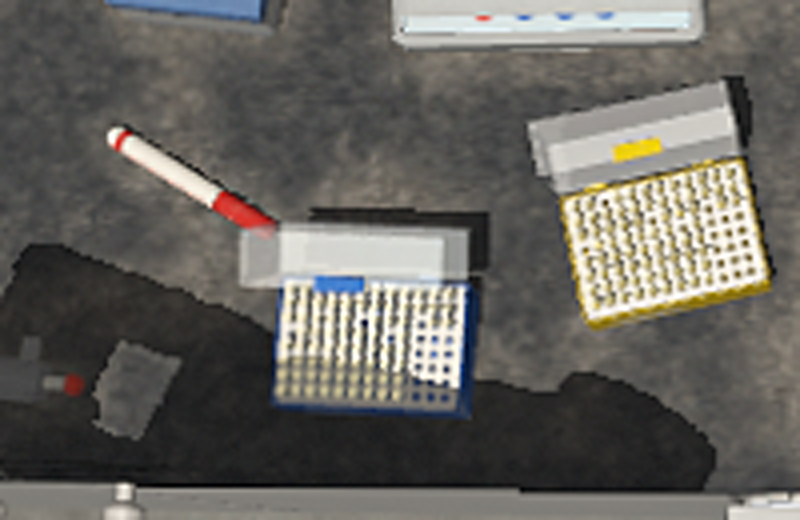

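```bash
cat > ov.py <<'E'
from h import *
import sys
P=eval(sys.argv[1]);tag=sys.argv[2]
T=ctrl.get_image("top");S=ctrl.get_image("scene")
def crop(im,x0,y0,w,hh,sc,name):
    px=cv2.resize(im["pixels"][y0:y0+hh,x0:x0+w],None,fx=sc,fy=sc,interpolation=cv2.INTER_CUBIC)
    for p in P: draw(px,im,box(*p),sc,np.array([x0-.5,y0-.5]))
    return px
a=crop(T,150,195,220,110,3.6,0)
b=crop(S,180,120,180,190,3.1,0)
cv2.imwrite(f"pics/t{tag}.png",a);cv2.imwrite(f"pics/s{tag}.png",b)
E
python3 ov.py "[(434,312,0.0,1.92),(499,134,0.2,1.92),(453,-43,-.2,0)]" 1
```

```text
(no output)
```

View pics/t1.png

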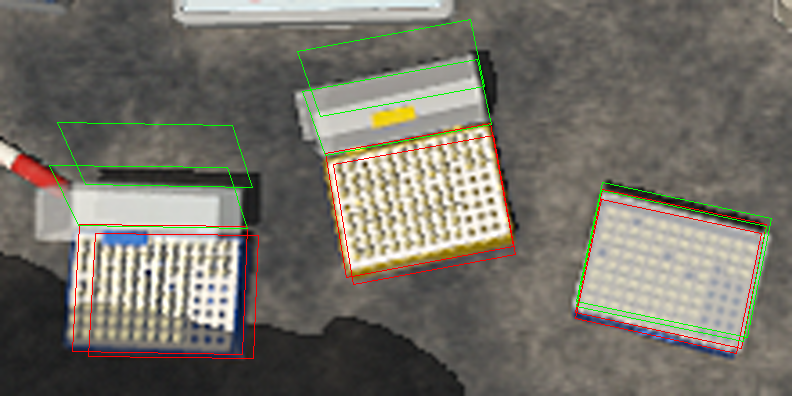

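View pics/s1.png

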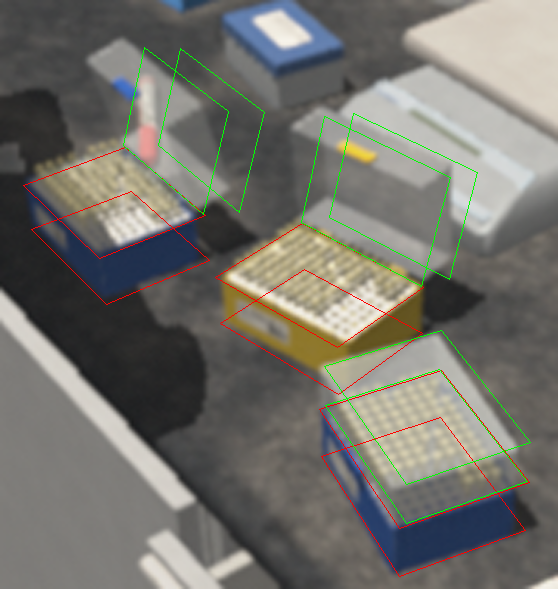

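```bash
cat > fit.py <<'E'
from h import *
from scipy.optimize import least_squares
T=ctrl.get_image("top");S=ctrl.get_image("scene")
t=lambda x,y:(150+x/3.6-.5*0,195+y/3.6)
s=lambda x,y:(180+x/3.1,120+y/3.1)
def pts(p):
    b,l=box(*p); return {'f0r':b[0][0],'f0l':b[0][1],'r42l':b[1][2],'r42r':b[1][3],'f42r':b[1][0],'f42l':b[1][1],
     'Lbr':l[0][0],'Lbl':l[0][1],'Ltr':l[1][0],'Ltl':l[1][1],'Hl':l[1][2],'Hr':l[1][3]}
obs={'a':([('f0r',*t(243,357),0),('f0l',*t(68,347),0),('r42r',*t(246,235),0),('r42l',*t(78,233),0),
  ('Lbl',*s(87,62),1),('Ltl',*s(122,40),1),('f42l',*s(30,183),1),('f0r',*s(107,302),1),('Ltr',*t(241,184),0)],(434,320,0,1.6)),
 'b':([('f0r',*t(515,245),0),('f0l',*t(349,277),0),('r42r',*t(491,125),0),('r42l',*t(327,153),0),
  ('Lbl',*s(293,128),1),('Ltl',*s(327,108),1),('f42l',*s(219,277),1),('Ltl',*t(296,92),0),('Ltr',*t(474,55),0)],(505,136,.2,1.6)),
 }
for n,(o,x0) in obs.items():
    def r(p):
        P=pts(p);return np.concatenate([proj((T,S)[k],P[m])[0]-(u,v) for m,u,v,k in o])
    q=least_squares(r,x0,x_scale=(10,10,.1,.1),loss='soft_l1');print(n,q.x.round(3),q.fun.reshape(-1,2).round(1).tolist())
E
python3 fit.py
```

```text
a [ 4.35240e+02  3.12839e+02 -2.00000e-02  1.31000e+00] [[1.6, 0.0], [4.6, 1.1], [0.0, -2.9], [0.1, -3.9], [0.3, -0.2], [0.8, -0.2], [-2.0, -0.5], [-1.0, -0.2], [-5.4, 1.7]]
b [5.00993e+02 1.33284e+02 2.03000e-01 1.49800e+00] [[0.0, 1.3], [1.2, 0.9], [-0.3, -1.8], [-0.7, -1.0], [-0.3, 0.0], [-1.1, -0.3], [-0.6, -0.4], [1.1, -1.4], [0.7, -0.2]]
```

```bash
sed -i 's/,800//' ov.py; python3 ov.py "[(435,313,-.02,1.31),(501,133,0.2,1.5),(457,-43,-.2,0)]" 2
```

```text
(no output)
```

View pics/t2.png

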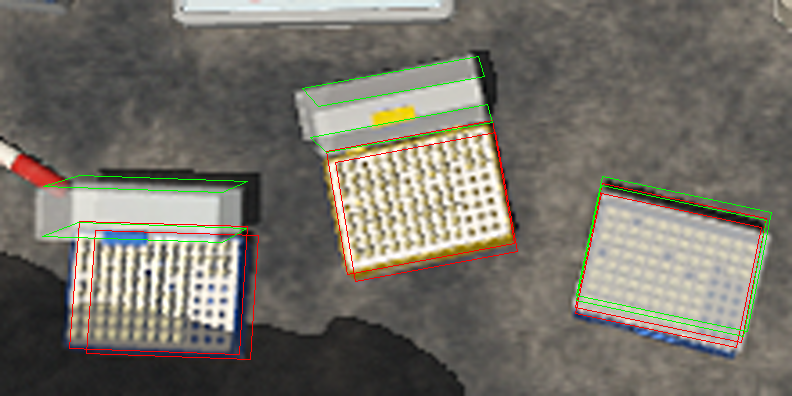

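View pics/s2.png

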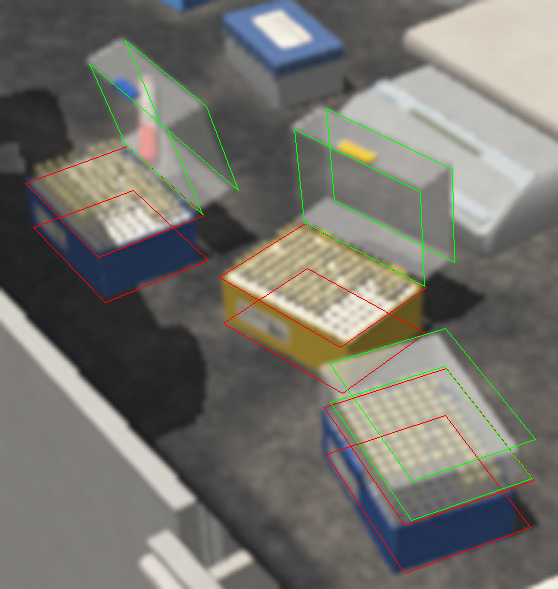

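```bash
cat > wp.py <<'E'
import numpy as np, sys
from scipy.spatial.transform import Rotation as R
print(R.from_rotvec([-1.54264354,0.35533507,-0.35490967]).as_matrix().round(2))
for n,(x,y,th) in {'a':(435,313,-.015),'b':(500.5,133.5,.2)}.items():
    for a in (1.55,1.3,1.1,.9,.7,.5,.35,.2,.1,0):
        r=70;lx=43-r*np.cos(a)+33*np.sin(a)+13;z=44+r*np.sin(a)+33*np.cos(a)+8
        print(n,a,round(x+np.cos(th)*lx),round(y+np.sin(th)*lx),round(z))
E
python3 wp.py
python3 -m creep '[{"tx":30,"ty":-30,"fingers":255},{"tx":75,"ty":-70,"fingers":255},{"tx":120,"ty":-110,"fingers":255},{"tx":165,"ty":-150,"fingers":255},{"tx":210,"ty":-195,"fingers":255},{"tx":250,"ty":-230,"fingers":255},{"tx":270,"ty":-250,"fingers":255},{"tx":270,"ty":-250,"fingers":255},{"tx":270,"ty":-250,"fingers":255}]'
```

```text
[[ 0.9  -0.    0.44]
 [-0.44 -0.    0.9 ]
 [-0.   -1.   -0.  ]]
a 1.55 523 312 123
a 1.3 504 312 128
a 1.1 489 312 129
a 0.9 473 312 127
a 0.7 459 313 122
a 0.5 445 313 115
a 0.35 437 313 107
a 0.2 429 313 98
a 0.1 425 313 92
a 0 421 313 85
b 1.55 586 151 123
b 1.3 568 147 128
b 1.1 553 144 129
b 0.9 538 141 127
b 0.7 524 138 122
b 0.5 511 136 115
b 0.35 502 134 107
b 0.2 495 132 98
b 0.1 490 131 92
b 0 487 131 85schema error: expected keys tx, ty, tz, rx, ry, rz, fingers
```

```bash
python3 -m creep '[{"tx":30,"ty":-30,"tz":0,"rx":0,"ry":0,"rz":0.07,"fingers":255},{"tx":75,"ty":-70,"tz":0,"rx":0,"ry":0,"rz":0.14,"fingers":255},{"tx":120,"ty":-110,"tz":0,"rx":0,"ry":0,"rz":0.22,"fingers":255},{"tx":165,"ty":-150,"tz":0,"rx":0,"ry":0,"rz":0.3,"fingers":255},{"tx":210,"ty":-195,"tz":0,"rx":0,"ry":0,"rz":0.38,"fingers":255},{"tx":250,"ty":-230,"tz":0,"rx":0,"ry":0,"rz":0.46,"fingers":255},{"tx":272,"ty":-250,"tz":0,"rx":0,"ry":0,"rz":0.46,"fingers":255},{"tx":272,"ty":-250,"tz":0,"rx":0,"ry":0,"rz":0.46,"fingers":255},{"tx":272,"ty":-250,"tz":0,"rx":0,"ry":0,"rz":0.46,"fingers":255}]'
python3 - <<'E'
from h import *
for n in("scene","top"):
    cv2.imwrite(f"pics/{n}1.png",ctrl.get_image(n)["pixels"])
E
```

```text
t: 1.62
ee_pos: [544.8, 312.3, 230.5]
orientation: [-1.571, -0.005, 0.006]
ft_force: [-0.3, -0.2, -0.1]
width: 1.8
```

View pics/scene1.png

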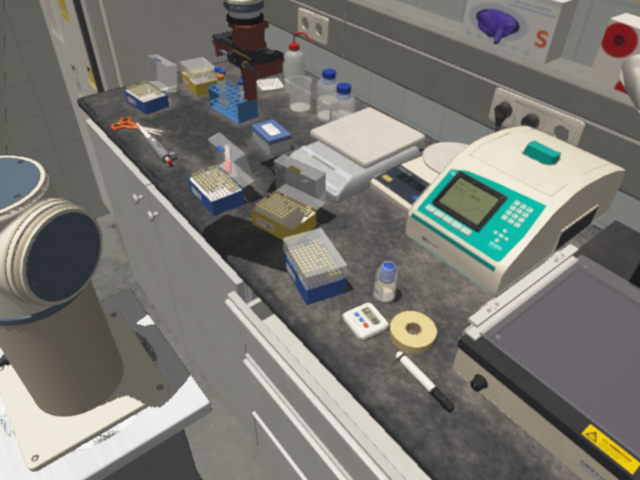

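Run:
```python
from h import *
S=ctrl.get_image("scene");T=ctrl.get_image("top")
P=[(545,312,222),(545,312,0),(545,312,300),(435,313,42)]
print(proj(S,P).round(),proj(T,P).round()); print(ctrl.get_obs()['qpos'])
```

```text
[[251. 100.]
 [257. 183.]
 [248.  66.]
 [216. 184.]] [[178. 215.]
 [200. 234.]
 [168. 206.]
 [194. 274.]]
[ 5.02574403e-01  4.27631135e-01  1.62260676e+00  7.70458881e-05
  1.09148173e+00 -1.07701277e+00]
```

View pics/top1.png

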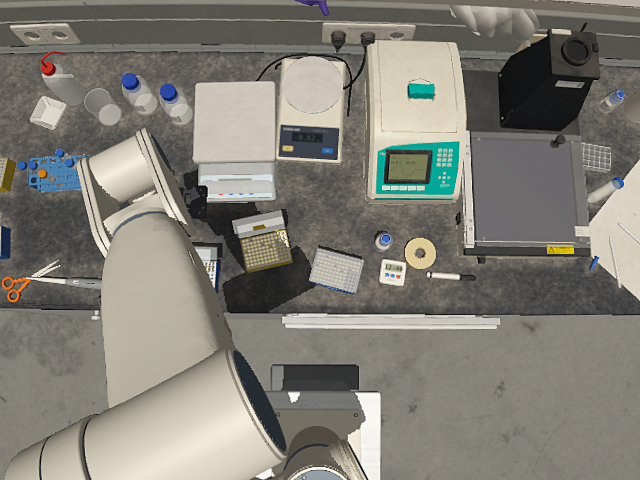

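```bash
python3 -m creep '[{"tx":0,"ty":0,"tz":-40,"rx":0,"ry":0,"rz":0,"fingers":255},{"tx":0,"ty":0,"tz":-80,"rx":0,"ry":0,"rz":0,"fingers":255},{"tx":0,"ty":0,"tz":-106,"rx":0,"ry":0,"rz":0,"fingers":255},{"tx":-10,"ty":0,"tz":-106,"rx":0,"ry":0,"rz":0,"fingers":255},{"tx":-20,"ty":0,"tz":-106,"rx":0,"ry":0,"rz":0,"fingers":255},{"tx":-30,"ty":0,"tz":-105,"rx":0,"ry":0,"rz":0,"fingers":255},{"tx":-37,"ty":0,"tz":-103,"rx":0,"ry":0,"rz":0,"fingers":255},{"tx":-37,"ty":0,"tz":-103,"rx":0,"ry":0,"rz":0,"fingers":255}]'
cat > look.py <<'E'
from h import *
import sys
S=ctrl.get_image("scene");T=ctrl.get_image("top")
x,y=180,110
a=cv2.resize(S["pixels"][y:y+190,x:x+180],None,fx=2.2,fy=2.2,interpolation=cv2.INTER_CUBIC)
b=cv2.resize(T["pixels"][190:320,150:330],None,fx=2.2,fy=2.2,interpolation=cv2.INTER_CUBIC)
b=cv2.copyMakeBorder(b,0,a.shape[0]-b.shape[0],0,0,cv2.BORDER_CONSTANT)
cv2.imwrite(f"pics/L{sys.argv[1]}.png",np.hstack([a,b]))
E
python3 look.py 1
```

```text
t: 2.82
ee_pos: [508.2, 312.3, 128.6]
orientation: [-1.57, -0.007, 0.005]
ft_force: [0.9, 1.0, 0.4]
width: 0.5
```

View pics/L1.png

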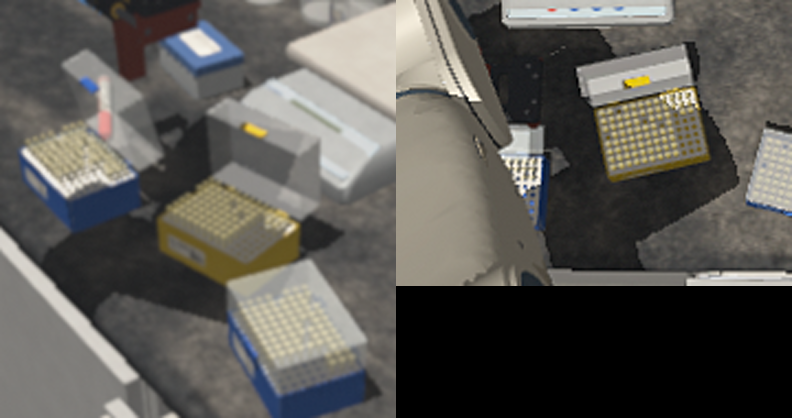

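```bash
python3 -m creep '[{"tx":-10,"ty":0,"tz":0,"rx":0,"ry":0,"rz":0,"fingers":255},{"tx":-19,"ty":0,"tz":1,"rx":0,"ry":0,"rz":0,"fingers":255},{"tx":-27,"ty":0,"tz":0,"rx":0,"ry":0,"rz":0,"fingers":255},{"tx":-35,"ty":0,"tz":-1,"rx":0,"ry":0,"rz":0,"fingers":255},{"tx":-42,"ty":0,"tz":-3,"rx":0,"ry":0,"rz":0,"fingers":255},{"tx":-49,"ty":0,"tz":-6,"rx":0,"ry":0,"rz":0,"fingers":255},{"tx":-56,"ty":0,"tz":-10,"rx":0,"ry":0,"rz":0,"fingers":255},{"tx":-63,"ty":0,"tz":-13,"rx":0,"ry":0,"rz":0,"fingers":255},{"tx":-63,"ty":0,"tz":-13,"rx":0,"ry":0,"rz":0,"fingers":255}]'
python3 look.py 2
```

```text
t: 4.05
ee_pos: [444.4, 311.7, 114.1]
orientation: [-1.572, -0.005, 0.007]
ft_force: [0.6, 0.5, 0.4]
width: -0.0
```

View pics/L2.png

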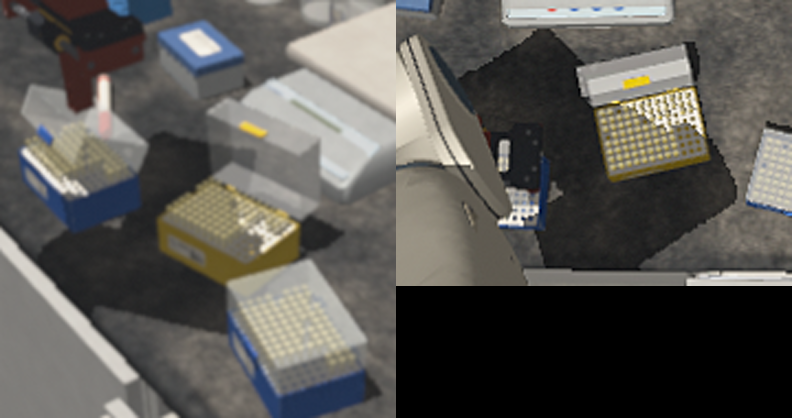

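```bash
python3 -m creep '[{"tx":-5,"ty":0,"tz":-5,"rx":0,"ry":0,"rz":0,"fingers":255},{"tx":-9,"ty":0,"tz":-9,"rx":0,"ry":0,"rz":0,"fingers":255},{"tx":-13,"ty":0,"tz":-13,"rx":0,"ry":0,"rz":0,"fingers":255},{"tx":-16,"ty":0,"tz":-17,"rx":0,"ry":0,"rz":0,"fingers":255},{"tx":-18,"ty":0,"tz":-20,"rx":0,"ry":0,"rz":0,"fingers":255},{"tx":-20,"ty":0,"tz":-23,"rx":0,"ry":0,"rz":0,"fingers":255},{"tx":-22,"ty":0,"tz":-26,"rx":0,"ry":0,"rz":0,"fingers":255},{"tx":-22,"ty":0,"tz":-28,"rx":0,"ry":0,"rz":0,"fingers":255},{"tx":-22,"ty":0,"tz":-29,"rx":0,"ry":0,"rz":0,"fingers":255},{"tx":-22,"ty":0,"tz":-29,"rx":0,"ry":0,"rz":0,"fingers":255}]'
python3 -m creep '[{"tx":0,"ty":0,"tz":-1,"rx":0,"ry":0,"rz":0,"fingers":255},{"tx":0,"ty":0,"tz":-1,"rx":0,"ry":0,"rz":0,"fingers":255}]'
python3 look.py 3
```

```text
t: 5.4
ee_pos: [423.5, 312.0, 85.6]
orientation: [-1.571, -0.006, 0.006]
ft_force: [-0.9, 0.2, 0.3]
width: 0.4
t: 5.65
ee_pos: [423.6, 312.1, 85.2]
orientation: [-1.571, -0.006, 0.005]
ft_force: [-1.2, -1.6, 5.6]
width: 0.6
```

View pics/L3.png

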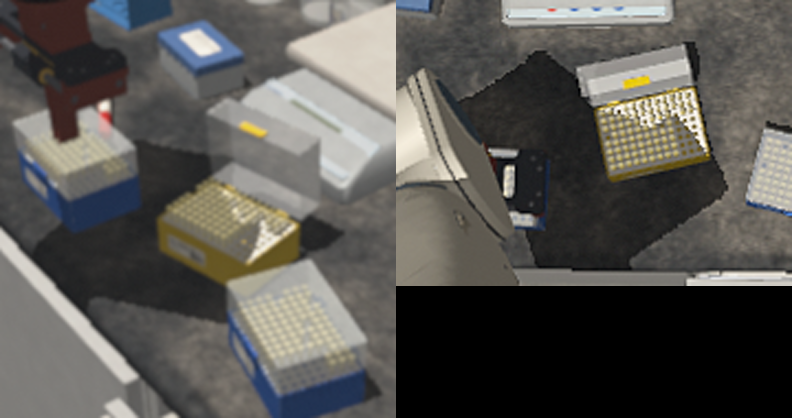

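```bash
python3 -m creep '[{"tx":0,"ty":0,"tz":-1,"rx":0,"ry":0,"rz":0,"fingers":255},{"tx":0,"ty":0,"tz":-1,"rx":0,"ry":0,"rz":0,"fingers":255},{"tx":0,"ty":0,"tz":10,"rx":0,"ry":0,"rz":0,"fingers":255},{"tx":0,"ty":0,"tz":60,"rx":0,"ry":0,"rz":0,"fingers":255},{"tx":20,"ty":-18,"tz":105,"rx":0,"ry":0,"rz":0.04,"fingers":255},{"tx":60,"ty":-54,"tz":125,"rx":0,"ry":0,"rz":0.08,"fingers":255},{"tx":100,"ty":-90,"tz":125,"rx":0,"ry":0,"rz":0.14,"fingers":255},{"tx":140,"ty":-125,"tz":125,"rx":0,"ry":0,"rz":0.2,"fingers":255},{"tx":179,"ty":-158,"tz":125,"rx":0,"ry":0,"rz":0.2,"fingers":255},{"tx":179,"ty":-158,"tz":125,"rx":0,"ry":0,"rz":0.2,"fingers":255}]'
python3 look.py 4
```

```text
t: 7.0
ee_pos: [604.7, 151.7, 209.9]
orientation: [-1.565, -0.161, 0.159]
ft_force: [-0.3, 0.2, 0.2]
width: 0.1
```

View pics/L4.png

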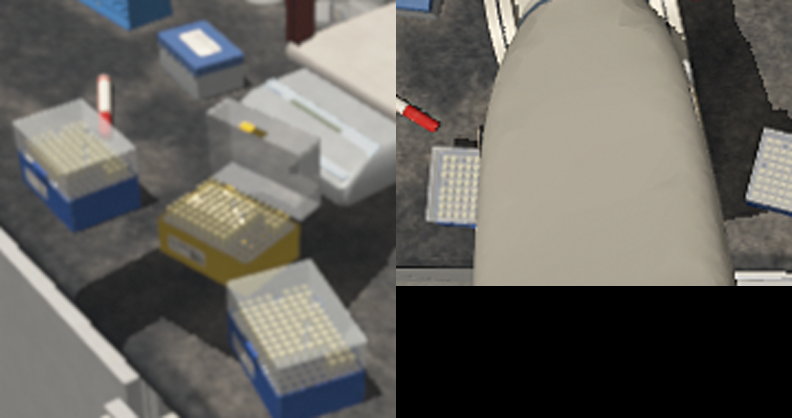

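```bash
python3 -m creep '[{"tx":0,"ty":0,"tz":0,"rx":0,"ry":0,"rz":0,"fingers":255},{"tx":0,"ty":0,"tz":-30,"rx":0,"ry":0,"rz":0,"fingers":255},{"tx":0,"ty":0,"tz":-60,"rx":0,"ry":0,"rz":0,"fingers":255},{"tx":0,"ty":0,"tz":-84,"rx":0,"ry":0,"rz":0,"fingers":255},{"tx":0,"ty":0,"tz":-84,"rx":0,"ry":0,"rz":0,"fingers":255}]'
python3 look.py 5
```

```text
t: 7.72
ee_pos: [600.3, 154.7, 124.2]
orientation: [-1.565, -0.161, 0.167]
ft_force: [0.1, 0.2, 0.4]
width: 0.8
```

View pics/L5.png

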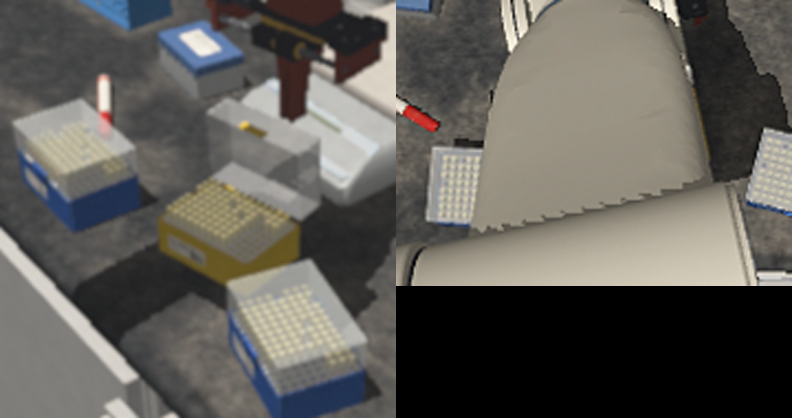

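```bash
python3 -m creep '[{"tx":-10,"ty":-2,"tz":-1,"rx":0,"ry":0,"rz":0,"fingers":255},{"tx":-20,"ty":-4,"tz":0,"rx":0,"ry":0,"rz":0,"fingers":255},{"tx":-30,"ty":-6,"tz":2,"rx":0,"ry":0,"rz":0,"fingers":255},{"tx":-40,"ty":-8,"tz":3,"rx":0,"ry":0,"rz":0,"fingers":255},{"tx":-50,"ty":-10,"tz":4,"rx":0,"ry":0,"rz":0,"fingers":255},{"tx":-60,"ty":-12,"tz":2,"rx":0,"ry":0,"rz":0,"fingers":255},{"tx":-69,"ty":-14,"tz":0,"rx":0,"ry":0,"rz":0,"fingers":255},{"tx":-77,"ty":-16,"tz":-3,"rx":0,"ry":0,"rz":0,"fingers":255},{"tx":-84,"ty":-17,"tz":-6,"rx":0,"ry":0,"rz":0,"fingers":255},{"tx":-90,"ty":-18,"tz":-10,"rx":0,"ry":0,"rz":0,"fingers":255}]'
python3 look.py 6
```

```text
t: 9.07
ee_pos: [511.8, 135.9, 115.3]
orientation: [-1.565, -0.162, 0.163]
ft_force: [0.2, -0.4, 0.0]
width: 0.4
```

View pics/L6.png

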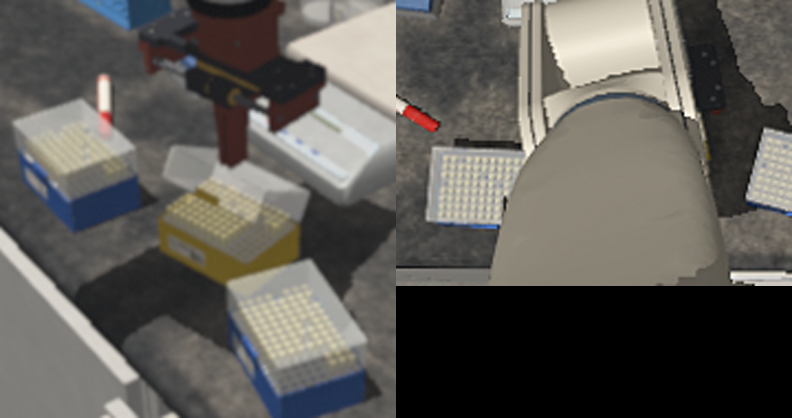

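Box b's lid is about half down (left edge at (185,150) in the crop) and the base hasn't moved. Continuing down.

```bash
python3 -m creep '[{"tx":-5,"ty":-1,"tz":-5,"rx":0,"ry":0,"rz":0,"fingers":255},{"tx":-9,"ty":-2,"tz":-9,"rx":0,"ry":0,"rz":0,"fingers":255},{"tx":-13,"ty":-3,"tz":-13,"rx":0,"ry":0,"rz":0,"fingers":255},{"tx":-16,"ty":-4,"tz":-17,"rx":0,"ry":0,"rz":0,"fingers":255},{"tx":-18,"ty":-4,"tz":-20,"rx":0,"ry":0,"rz":0,"fingers":255},{"tx":-20,"ty":-5,"tz":-23,"rx":0,"ry":0,"rz":0,"fingers":255},{"tx":-22,"ty":-5,"tz":-26,"rx":0,"ry":0,"rz":0,"fingers":255},{"tx":-22,"ty":-5,"tz":-28,"rx":0,"ry":0,"rz":0,"fingers":255},{"tx":-22,"ty":-5,"tz":-29,"rx":0,"ry":0,"rz":0,"fingers":255},{"tx":-22,"ty":-5,"tz":-30,"rx":0,"ry":0,"rz":0,"fingers":255}]'
python3 -m creep '[{"tx":0,"ty":0,"tz":-1,"rx":0,"ry":0,"rz":0,"fingers":255},{"tx":0,"ty":0,"tz":-1,"rx":0,"ry":0,"rz":0,"fingers":255}]'
```

```text
t: 10.42
ee_pos: [490.5, 131.0, 85.6]
orientation: [-1.565, -0.163, 0.163]
ft_force: [-0.7, -0.1, 0.7]
width: 0.3
t: 10.68
ee_pos: [490.5, 131.0, 85.2]
orientation: [-1.565, -0.163, 0.163]
ft_force: [-1.8, -0.4, 6.9]
width: 0.9
```

Firm contact at the same height as for box a. One more press, then lift off and move clear so I can look.

```bash
python3 -m creep '[{"tx":0,"ty":0,"tz":-1,"rx":0,"ry":0,"rz":0,"fingers":255},{"tx":0,"ty":0,"tz":-1,"rx":0,"ry":0,"rz":0,"fingers":255},{"tx":0,"ty":0,"tz":10,"rx":0,"ry":0,"rz":0,"fingers":255},{"tx":0,"ty":0,"tz":60,"rx":0,"ry":0,"rz":0,"fingers":255},{"tx":0,"ty":0,"tz":115,"rx":0,"ry":0,"rz":0,"fingers":255},{"tx":0,"ty":0,"tz":160,"rx":0,"ry":0,"rz":0,"fingers":255}]'
python3 -m creep '[{"tx":-15,"ty":50,"tz":0,"rx":0,"ry":0,"rz":0,"fingers":255},{"tx":-30,"ty":100,"tz":0,"rx":0,"ry":0,"rz":0,"fingers":255},{"tx":-50,"ty":150,"tz":0,"rx":0,"ry":0,"rz":0,"fingers":255},{"tx":-70,"ty":200,"tz":0,"rx":0,"ry":0,"rz":0,"fingers":255},{"tx":-100,"ty":250,"tz":0,"rx":0,"ry":0,"rz":0,"fingers":255},{"tx":-130,"ty":300,"tz":0,"rx":0,"ry":0,"rz":0,"fingers":255},{"tx":-160,"ty":350,"tz":0,"rx":0,"ry":0,"rz":0,"fingers":255},{"tx":-200,"ty":400,"tz":0,"rx":0,"ry":0,"rz":0,"fingers":255},{"tx":-220,"ty":430,"tz":0,"rx":0,"ry":0,"rz":0,"fingers":255},{"tx":-220,"ty":430,"tz":0,"rx":0,"ry":0,"rz":0,"fingers":255}]'
python3 ov.py "[(435,313,-.015,0),(501,133,0.2,0),(457,-43,-.2,0)]" 9
python3 - <<'E'
import cv2,numpy as np
a=cv2.imread("pics/t9.png");b=cv2.imread("pics/s9.png")
a=cv2.resize(a,None,fx=.5,fy=.5);
a=cv2.copyMakeBorder(cv2.imread("pics/t9.png"),0,0,0,0,cv2.BORDER_CONSTANT)
cv2.imwrite("pics/tt.png",a)
E
```

```text
t: 11.42
ee_pos: [490.7, 131.1, 247.1]
orientation: [-1.564, -0.164, 0.161]
ft_force: [0.6, 0.9, -0.2]
width: 0.5
t: 12.68
ee_pos: [268.7, 562.8, 244.7]
orientation: [-1.564, -0.165, 0.165]
ft_force: [0.8, -0.7, 0.2]
width: 0.1
```

View pics/t9.png

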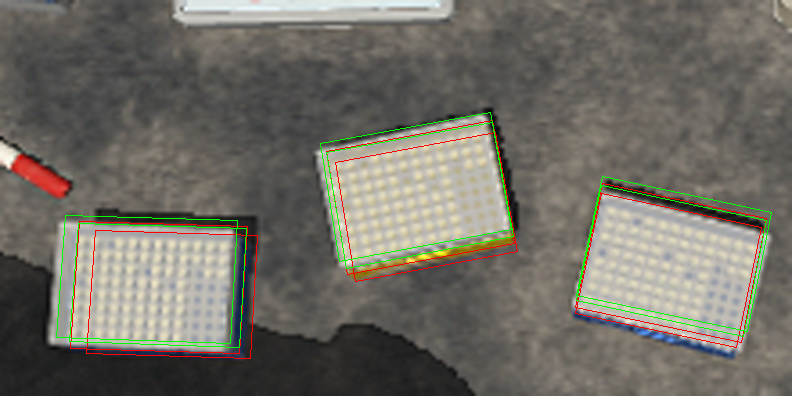

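View pics/s9.png

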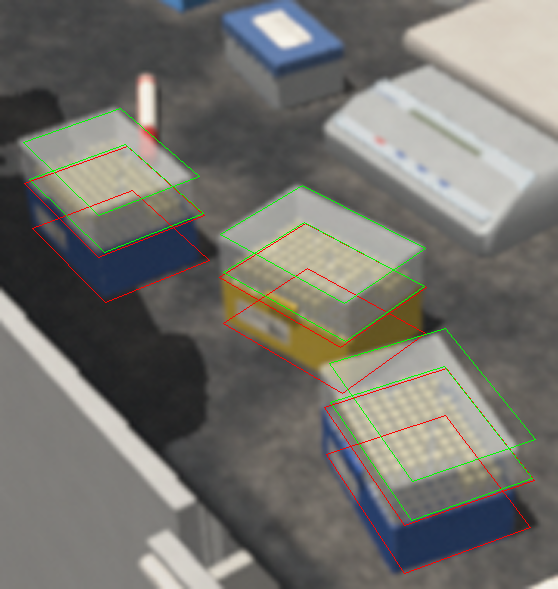

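Run:
```python
from h import *
a=cv2.imread("pics/top0.png").astype(int);b=ctrl.get_image("top")["pixels"].astype(int)
d=np.abs(a-b).max(2)
print("bystander area changed px",(d[225:300,300:500]>25).sum())
print(ctrl.close_job())
```

```text
bystander area changed px 0
the job is handed in; nothing more can be done
None
```

I pushed both open lids shut (box_a blue, box_b yellow) with closed fingertips from behind the lid, following the hinge arc and finishing with a light press down. I then moved the arm clear and handed the job in at about 13 s of the 54 s allowed.

**Lids:** In the scene camera both lids line up with the outline of a fully shut lid. During each final press, the fingertips stopped at about 77 mm (the shut height), and the force rose to 5.6 N on box_a and 6.9 N on box_b. I did not read the force during a last 1 mm press on each lid.

**Boxes and bystanders:** The bases of box_a and box_b show no visible shift. The top-camera area with box_c and the four bystanders is pixel-for-pixel unchanged beyond noise.

**Disagreement:** The top-camera outline for box_a sits a few pixels off. The same offset was there in the fit made before anything moved, so I put it down to calibration or the fit, not to the box moving.

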